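Take the adapter caddy out from under the riser and hold it level

TASK

The dark grey perforated caddy with the black power adapter in it stands partly under the low white riser, in one of its two guided lanes. Take it by its raised handle, draw it along its lane on the table until it is fully out from under the riser, then lift it straight up so that its underside is at least 10 cm above the table, and finish while still holding it there in front of the riser, steady and level. Keep it upright throughout with its adapter and charger inside, and leave the white caddy and the things on the riser where they are.

Things in the scene. Friction and masses are not known exactly. Their poses are not given: they have to be found in the camera images.
- riser: Fixed white shelf with two lanes. Origin on the table under the middle of its front edge; x points in under it (out is -x), y runs along the edge. Board x 0 to 220, 350 wide, z 75 to 92. Three guide strips 10 wide, 20 high lie along x (-160 to 210) at y = -152, 0, 152; the lanes between are 142 wide, centred at y = -76 and 76. Legs at y = -170, 170. Position and yaw vary.
- riser_edge (a point): Middle of the front edge of the board, at its underside, 75 above the table; axes as riser.
- caddy: Dark grey perforated caddy to take, loose on the table in either lane, x axis along the lane (same sense as the riser's x), far end 28 to 50 under the board at the start. 200 long (x), 130 wide (y), walls 4 thick, 55 high; filled 0.57 to 0.75 kg, load off centre. Origin at the centre of its underside. A centre wall 6 thick, 50 high, along x makes two compartments and carries the handle.
- caddy_grip (a point): Centre of the caddy's black handle bar, 125 above its underside: bar 90 long along the caddy's x, 16 thick (y), 18 high, on two posts (14 x 6, at x = -38 and 38), open between them down to 50 above the underside. Pinch it across y from above. It is higher than the riser's board and not under it.
- caddy_back (a point): Middle of the caddy's far (+x) end wall, 100 from its origin along x, 28 up; axes as caddy.
- adapter: Black power adapter block, 105 x 46 x 30 (x, y, z), 0.2 to 0.4 kg, loose in one compartment of the caddy. Origin at the centre of its underside.
- charger: Small white charger block, 45 x 40 x 28, 0.06 kg, loose in the other compartment. Origin at the centre of its underside.
- white_caddy: Bystander: white caddy of the same shape with a grey handle bar, in the other lane, a small grey block in it. Origin at the centre of its underside.
- mini_pc: Bystander: black mini computer 125 x 125 x 50, loose on the riser, at least 50 behind its front edge. Origin at the centre of its underside.
- drive: Bystander: silver external drive 110 x 75 x 18, loose on the riser, at least 35 behind its front edge. Origin at the centre of its underside.
Mind the look-alikes: they are no part of the job. Of the things like the charger, leave any that is blue, orange or purple; of the rest the smaller one is meant.

How it is judged:
By the outcome, as a careful person would: the job done as asked, in the order asked, and still so for the second after the job is handed in, while the arm keeps its last pose, push and grip.
It also fails if it takes over 32 s, if anything falls off the work surface, if the arm or the gripper's body presses on something with over 40 N, if the wrist force passes 120 N, or if a joint passes its speed limit or range.

ROBOT

A 7-joint arm with a two-finger parallel gripper is mounted at the origin on the work surface. World frame = base frame: x ahead of the robot, y to its left, z up, the work surface at z = 0. Lengths are in mm, angles in rad, forces in N, time in s.
With the tool pointing down it reaches from about 400 to 875 mm from the base axis. Payload 4.4 kg.
Tool frame: the origin (TCP) lies at the very end of the fingers, on their centre line; the grasp point (between the pads) lies 19 mm behind it; x points along the fingers, y is the direction in which the jaws open and shut, and the axes are right-handed (so a half turn about x gives the same grasp; the last joint's range is limited). The gripper opens to 85 mm and grips with 20 to 120 N. Pads are 22 mm wide; open, the fingers measure 114 mm over their backs; the gripper's body (76 mm by 85 mm) begins 54 mm behind the grasp point. The pads swing forward as they close: fully open they stand 13 mm farther back than shut.
Start: joints at [-1.401, 0.628, 0.038, 1.517, -0.027, 0.996, -0.02], TCP at [151.828, 632.033, 231.313] pointing down, gripper open.
Joint ranges: [-3.06, 3.06], [-0.37, 2.12], [-1.25, 1.32], [0.18, 2.47], [-1.1, 4.24], [0.23, 1.98], [-2.94, 2.94]. Speed limits (rad/s): [2.57, 2.57, 3.14, 3.14, 3.14, 3.14, 3.14].

INTERFACE

Orientations are given as [roll, pitch, yaw] about the fixed x, y, z axes, in that order (R = Rz(yaw) Ry(pitch) Rx(roll)).
In Python, from cell import readout, cams, order gives the robot as it stands. The module is installed in compiled form; this text tells all that it offers.
- The arm moves only by the shell command python3 -m creep 'ROWS'. ROWS is JSON, a list of rows, each a list of 3 entries, a list of its own where there are three numbers: the shift along the tool's x, y, z in units of 10 cm (1.0 is 10 cm), then the turn about the tool's x in units of pi/4 rad (1.0 is pi/4 rad), then the closure, from 0 (fully open) to 1 (shut). In form: [[[x, y, z], spin, gripper], ...]. A call has 1 to 20 rows; each row is the pose to reach, as a shift and turn from the pose commanded when the call began, along the tool's axes at that moment; what a row does not reach only later rows make up. A row lasts 1/10 s, in which the tool goes at most 50 mm and 8.59 degrees, less where a joint would pass 70% of its speed; a pose out of reach is approached as far as the arm can. A call with a number of a shift or a turn outside -1 to 1 is refused whole. A call with a gripper value outside its range is refused whole. The fingers move at their own pace and stop on an object; the grip force is fixed at half the most. Time passes only in rows, so rows that repeat a pose let the fingers close. It gives the time, the measured TCP pose, the force and the opening at its end, in the units of the state.
- readout.read_state(): the state, without advancing time (a new reading comes with each control period).
- cams.get_image(name): name is "scene" or "top" or "wrist"; returns the picture (420x560x3 uint8, blue, green, red); there is no depth.
- cams.get_calibration(name): a dict with "fx", "fy", "cx", "cy" (pixels), "distortion" ([k1, k2, p1, p2, k3] as OpenCV has them; the pictures are not rectified), "R" (3x3) and "t" (3): a world point X has camera coordinates R X + t. Camera axes: x right, y down, z forward; pixel columns grow to the right and rows downward; lengths in mm; the calibration is good to about 2 mm. A picture is of the moment at which its call begins: read the wrist's pose just before it. get_calibration takes no time and is no camera call; for the wrist camera it gives the pose at the moment of the call.
- order.finish_job(): hands the job in, once; it reports no verdict.
The state is a dict: "clock": time; "qpos": joint angles; "qd": joint speeds; "tau": joint torques, N m; "eef_pos": TCP position; "tool_rot": TCP orientation; "force": force on the tool from outside, world axes, zero at the start; "torque": the same for the moment, N m; "width": finger opening in mm.
Only numpy, scipy, OpenCV 4.12 (cv2) and the standard library are available. Lean on these libraries where they do the work, as an engineer would, in place of code of your own. Each camera call takes 0.05 s, during which the arm holds its last target.

## Working session

There is one attempt and no reset: what is moved stays moved. The work goes in short steps, Python scripts to look and compute and a shell command to move; the robot and the scene stay as the last step left them, time stands still between calls to the robot, and variables do not carry over. Pictures are saved under pics/ and viewed, and the job is handed in when it is done.

```bash
mkdir -p pics; python3 - <<'E'
from cell import readout,cams
import cv2
print(readout.read_state())
for n in("scene","top","wrist"):
    print(n,cams.get_calibration(n)); cv2.imwrite(f"pics/{n}0.png",cams.get_image(n))
E
```

```text
{'clock': 0.0, 'qpos': array([-1.40080331,  0.62931855,  0.03846559,  1.51841581, -0.02696826,
        0.99627614, -0.0199907 ]), 'qd': array([-1.47844813e-04, -3.18617056e-04,  4.35059474e-04,  4.51137106e-06,
        8.08212023e-04, -5.31459429e-04,  4.16813987e-04]), 'tau': array([ 2.21580317e-04, -5.63388956e+01,  1.22586932e+00, -1.93439215e+01,
        1.09137470e-02,  1.06904531e-02,  8.34723490e-08]), 'eef_pos': array([151.69479932, 631.39210726, 230.3921074 ]), 'tool_rot': array([-1.53655389,  1.56889696, -1.77234053]), 'force': array([ 0.02648523,  0.11940076, -0.03463379]), 'torque': array([-0.04850532,  0.01202542, -0.02020867]), 'width': 85.57089559870728}
scene {'fx': 405.74820483866347, 'fy': 405.74820483866347, 'cx': 278.92071936262823, 'cy': 206.7696770407146, 'distortion': array([-0.02921157,  0.        ,  0.        ,  0.        ,  0.        ]), 'R': array([[ 0.5623324 ,  0.82691085, -0.00085023],
       [ 0.60540016, -0.41239623, -0.68074959],
       [-0.56326985,  0.38229282, -0.73251572]]), 't': array([-302.47594304, -259.88247495, 1143.04129893])}
top {'fx': 533.5714175510502, 'fy': 533.5714175510502, 'cx': 268.6542420301776, 'cy': 209.45742470616517, 'distortion': array([-0.11808502,  0.        ,  0.        ,  0.        ,  0.        ]), 'R': array([[-0.0861804 , -0.9962668 , -0.00503941],
       [-0.97506486,  0.08538249, -0.20483736],
       [ 0.20450294, -0.01273921, -0.97878305]]), 't': array([  28.79549659,  576.29573264, 1151.44518697])}
wrist {'fx': 355.2052152420407, 'fy': 355.2052152420407, 'cx': 284.9787734013335, 'cy': 208.50104997385077, 'distortion': array([-0.00581831,  0.        ,  0.        ,  0.        ,  0.        ]), 'R': array([[ 0.23436449,  0.97214399, -0.00305777],
       [ 0.93773396, -0.22523719,  0.26442999],
       [ 0.25637531, -0.06484037, -0.96440004]]), 't': array([-647.54009659,  -33.52307681,  378.55314086])}
```

View pics/scene0.png

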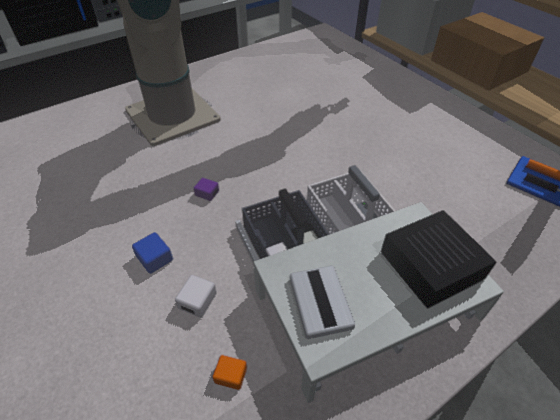

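View pics/top0.png

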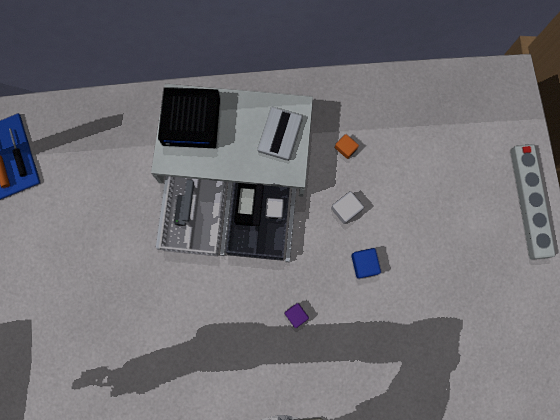

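View pics/wrist0.png

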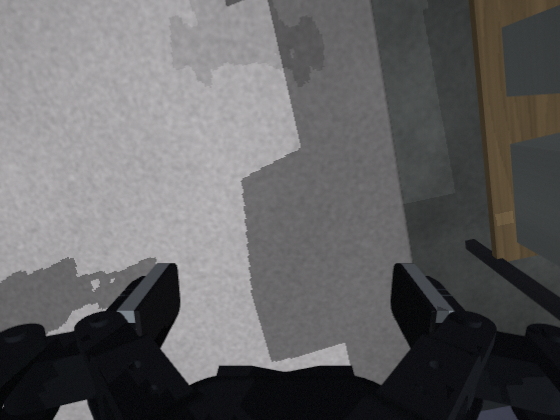

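```bash
python3 - <<'E'
import cv2
a=cv2.imread("pics/top0.png")[165:270,145:315]; cv2.imwrite("pics/topc.png",cv2.resize(a,None,fx=4.7,fy=4.7,interpolation=2))
a=cv2.imread("pics/scene0.png")[160:300,225:405]; cv2.imwrite("pics/scenec.png",cv2.resize(a,None,fx=4.2,fy=4.2,interpolation=2))
E
```

```text
(no output)
```

View pics/topc.png

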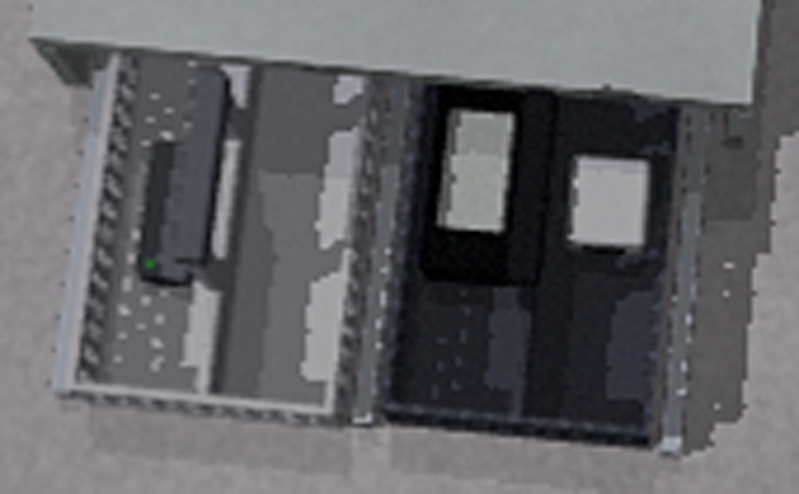

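View pics/scenec.png

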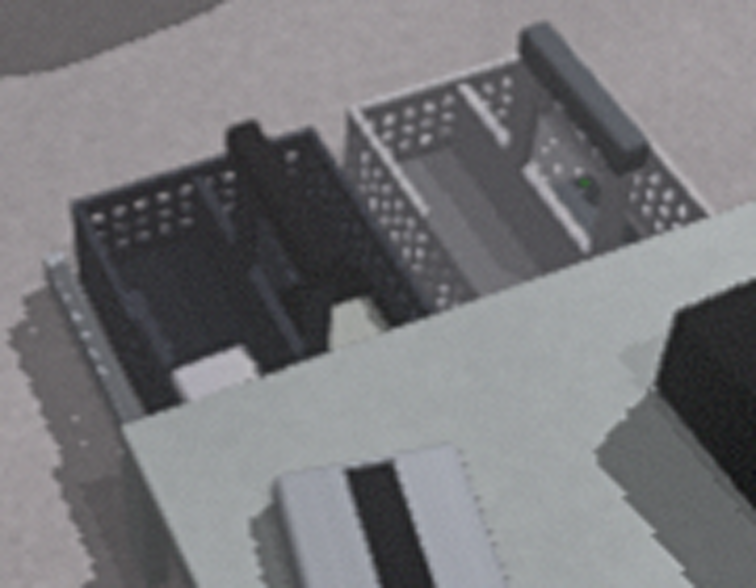

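```bash
python3 - <<'E'
import cv2,numpy as np
a=cv2.imread("pics/top0.png")[175:270,220:305]; b=cv2.imread("pics/scene0.png")[180:275,230:330]
for n,i in(("t",a),("s",b)):
    i=(255*(np.clip(i/255.,0,.5)/.5)**.5).astype(np.uint8)
    cv2.imwrite(f"pics/{n}g.png",cv2.resize(i,None,fx=6,fy=6,interpolation=2))
from cell import cams
for n in("top","scene"):
    c=cams.get_calibration(n); print(-c["R"].T@c["t"])
E
```

```text
[ 328.93340151   -5.8490643  1245.20704162]
[ 971.26561186 -294.03039609  660.12365913]
```

View pics/tg.png

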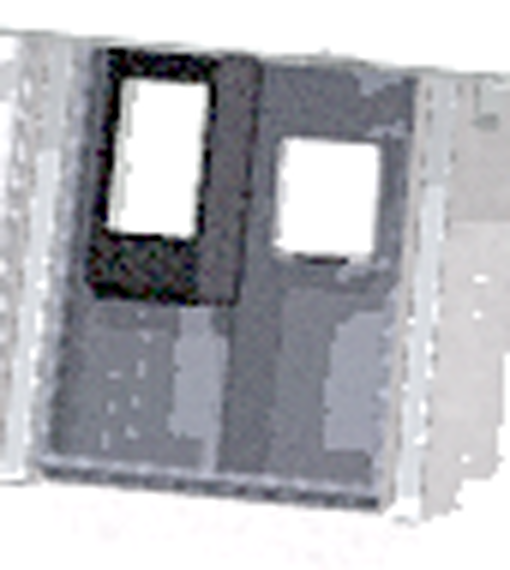

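View pics/sg.png

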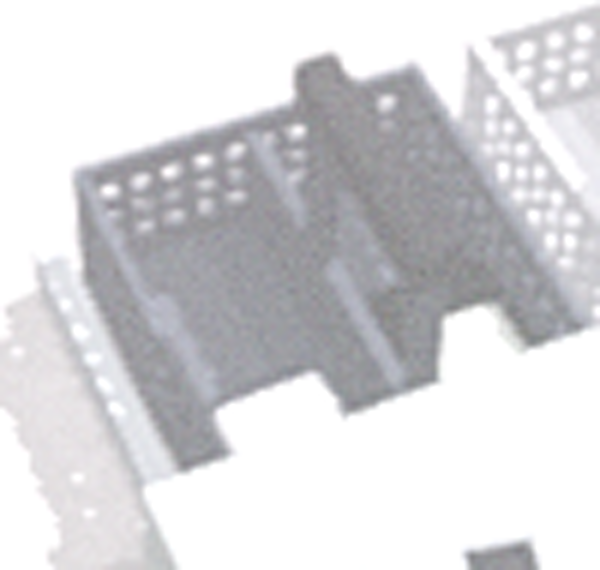

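```bash
cat > h.py <<'E'
import cv2,numpy as np
from scipy.optimize import least_squares
from cell import cams,readout
def proj(n,X,c=None):
    c=c or cams.get_calibration(n)
    K=np.array([[c["fx"],0,c["cx"]],[0,c["fy"],c["cy"]],[0,0,1.]])
    return cv2.projectPoints(np.float64(X).reshape(-1,1,3),cv2.Rodrigues(c["R"])[0],c["t"],K,c["distortion"])[0][:,0]
def place(p,L):
    L=np.float64(L);c,s=np.cos(p[2]),np.sin(p[2])
    return np.c_[p[0]+c*L[:,0]-s*L[:,1],p[1]+s*L[:,0]+c*L[:,1],L[:,2]]
def fit(obs,p0):
    f=lambda p:np.concatenate([(proj(n,place(p,[l]))-np.array(u)).ravel() for n,l,u in obs])
    r=least_squares(f,p0,loss="soft_l1"); return r.x,f(r.x).reshape(-1,2)
E
python3 - <<'E'
from h import *
np.set_printoptions(precision=3,suppress=True)
T=lambda x,y:(220+x/6,175+y/6); S=lambda x,y:(230+x/6,180+y/6)
p,r=fit([("top",(-100,65,55),T(40,462)),("top",(-100,-65,55),T(383,500)),
("scene",(-100,-65,55),S(75,172)),("scene",(-100,65,55),S(415,67)),
("top",(-45,8,134),T(205,300)),("top",(-45,-8,134),T(240,305)),
("scene",(-45,-8,134),S(298,75)),("scene",(-45,8,134),S(336,58))],[500,0,0]);print(p,r,place(p,[(0,0,125)]))
q,r=fit([("top",(0,175,75),(151.8,173.1)),("top",(0,-175,75),(305.2,187.2)),("scene",(0,-175,92),(254.8,261.9)),("scene",(0,175,92),(425,205))],[560,0,0]);print(q,r)
i=cams.get_image("top"); 
print("riser pred grip in riser",q)
d=p[:2]-q[:2];c,s=np.cos(q[2]),np.sin(q[2]);print("caddy in riser",c*d[0]+s*d[1],-s*d[0]+c*d[1])
E
```

```text
[576.869  -0.106  -6.475] [[-0.853 -1.033]
 [-0.429 -1.311]
 [-1.73  -0.178]
 [-0.354 -0.549]
 [-1.657 -1.681]
 [ 0.022 -1.737]
 [-2.59  -1.932]
 [-0.961 -1.511]] [[576.869  -0.106 125.   ]]
[652.116  66.897  -0.2  ] [[-0.174 -2.22 ]
 [-1.413  0.154]
 [-0.574  0.508]
 [-0.528 -0.826]]
riser pred grip in riser [652.116  66.897  -0.2  ]
caddy in riser -60.44769000127533 -80.60779396385271
```

```bash
cat >> h.py <<'E'
from scipy.spatial.transform import Rotation as Ro
def tool(): 
    s=readout.read_state(); return np.array(s["eef_pos"]),Ro.from_euler("xyz",s["tool_rot"]).as_matrix(),s
def plan(target,yaw):
    p,R,s=tool(); d=R.T@(np.array(target)-p)/100
    a=np.array([-np.sin(yaw),np.cos(yaw),0]); v=R.T@a; t=np.arctan2(v[2],v[1]); t2=t-np.sign(t)*np.pi
    print("pos",p.round(1),"toolaxes(cols)\n",R.round(3),"\nshift",d.round(3),"spin",(np.array([t,t2])/(np.pi/4)).round(3),"q7",s["qpos"][6])
def back(n,uv,z):
    c=cams.get_calibration(n);K=np.array([[c["fx"],0,c["cx"]],[0,c["fy"],c["cy"]],[0,0,1.]])
    u=cv2.undistortPoints(np.float64(uv).reshape(1,1,2),K,c["distortion"]).ravel()
    d=c["R"].T@np.r_[u,1];o=-c["R"].T@c["t"];return o+d*(z-o[2])/d[2]
E
python3 - <<'E'
from h import *
plan((577,0,230),-0.195)
for uv,z in(((246.7,201.3),34),((274.5,208),32)):
    d=back("top",uv,z)[:2]-[577,0];c,s=np.cos(-.195),np.sin(-.195);print(c*d[0]+s*d[1],-s*d[0]+c*d[1])
E
```

```text
pos [151.7 631.7 230.7] toolaxes(cols)
 [[-0.     0.234  0.972]
 [-0.001  0.972 -0.234]
 [-1.    -0.001 -0.   ]] 
shift [ 0.013 -5.148  5.611] spin [-0.052  3.948] q7 -0.020036003265632384
22.884990090656956 32.67668468288557
14.406620415909597 -33.312982648219936
```

```bash
python3 -m creep '[[[0,-1,1],0,0],[[0,-1,1],0,0],[[0,-1,1],0,0],[[0,-1,1],0,0],[[0,-1,1],0,0]]'
```

```text
clock: 0.7
eef_pos: [226.4, 510.9, 231.6]
tool_rot: [1.751, 1.57, 1.513]
force: [-0.8, 0.1, 0.0]
width: 85.4
```

```bash
for i in 1; do python3 -m creep '[[[0,-1,1],0,0],[[0,-1,1],0,0],[[0,-1,1],0,0],[[0,-1,1],0,0]]'; done; python3 -m creep '[[[0,-1,1],0,0],[[0,-1,1],0,0],[[0,-1,1],0,0],[[0,-1,1],0,0]]'; python3 -m creep '[[[0,-1,1],0,0],[[0,-1,1],0,0],[[0,-1,1],0,0],[[0,-1,1],0,0]]'
```

```text
clock: 1.1
eef_pos: [302.5, 386.6, 231.3]
tool_rot: [-0.977, 1.568, -1.22]
force: [-0.0, 0.5, 0.9]
width: 85.1
clock: 1.5
eef_pos: [376.3, 266.7, 231.4]
tool_rot: [-0.581, 1.568, -0.824]
force: [-1.3, -0.3, 0.2]
width: 85.7
clock: 1.9
eef_pos: [450.7, 146.3, 231.5]
tool_rot: [-0.256, 1.568, -0.499]
force: [-0.5, -0.1, 0.6]
width: 85.1
```

```bash
python3 - <<'E'
from h import *
plan((586,-2,230),-0.195)
E
```

```text
pos [450.7 146.3 231.5] toolaxes(cols)
 [[ 0.003  0.24   0.971]
 [-0.001  0.971 -0.24 ]
 [-1.    -0.001  0.003]] 
shift [ 0.021 -1.115  1.67 ] spin [-0.061  3.939] q7 1.0047297767652104
```

```bash
python3 -m creep '[[[0,-1,1],0,0],[[0,-1,1],-0.06,0],[[0,-1,1],-0.06,0],[[0,-1,1],-0.06,0],[[0,-1,1],-0.06,0]]'
python3 - <<'E'
from h import *
c=cams.get_calibration("wrist"); i=cams.get_image("wrist")
cv2.imwrite("pics/w1.png",i)
g=(255*(np.clip(i/255.,0,.5)/.5)**.5).astype(np.uint8);cv2.imwrite("pics/w1g.png",cv2.resize(g,None,fx=1.4,fy=1.4))
print(repr(c)); print(tool()[0])
p=[576.9,-.1,-.192]
print(proj("wrist",place(p,[(-45,8,134),(-45,-8,134),(45,8,134),(45,-8,134),(-100,65,55),(-100,-65,55)]),c))
E
```

```text
clock: 2.4
eef_pos: [521.7, 31.0, 230.9]
tool_rot: [2.044, 1.569, 1.856]
force: [-1.0, 1.5, -0.7]
width: 85.0
{'fx': 355.2052152420407, 'fy': 355.2052152420407, 'cx': 284.9787734013335, 'cy': 208.50104997385077, 'distortion': array([-0.00581831,  0.        ,  0.        ,  0.        ,  0.        ]), 'R': array([[ 1.87601132e-01,  9.82245290e-01, -7.28198666e-05],
       [ 9.47481805e-01, -1.80942030e-01,  2.63700988e-01],
       [ 2.59005877e-01, -4.95395994e-02, -9.64604470e-01]]), 't': array([-127.14265013, -522.03955847,  243.38055296])}
[521.01760513  32.02010015 230.90450049]
[[269.63023445 231.83615986]
 [247.05075929 231.76416014]
 [270.58345989 341.67760593]
 [249.96584852 341.61193937]
 [337.44350825 143.7344341 ]
 [190.16303248 143.26302431]]
```

View pics/w1g.png

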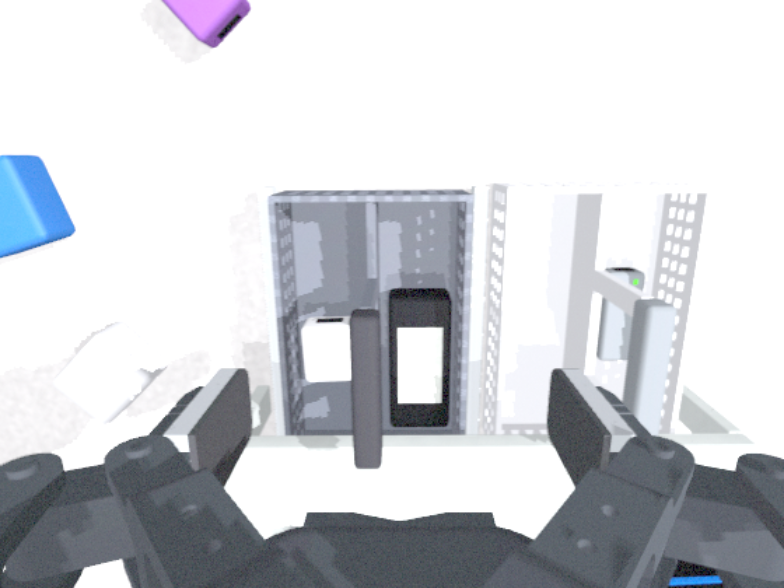

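```bash
python3 - <<'E'
from h import *
np.set_printoptions(precision=2,suppress=True)
i=cv2.imread("pics/w1.png")[205:345,235:335]
g=(255*(np.clip(i/255.,0,.5)/.5)**.5).astype(np.uint8);cv2.imwrite("pics/w1h.png",cv2.resize(g,None,fx=4.2,fy=4.2,interpolation=2))
i=cv2.imread("pics/w1.png")[125:165,180:350]
g=(255*(np.clip(i/255.,0,.5)/.5)**.5).astype(np.uint8);cv2.imwrite("pics/w1k.png",cv2.resize(g,None,fx=4.5,fy=4.5,interpolation=2))
E
```

```text
(no output)
```

View pics/w1h.png

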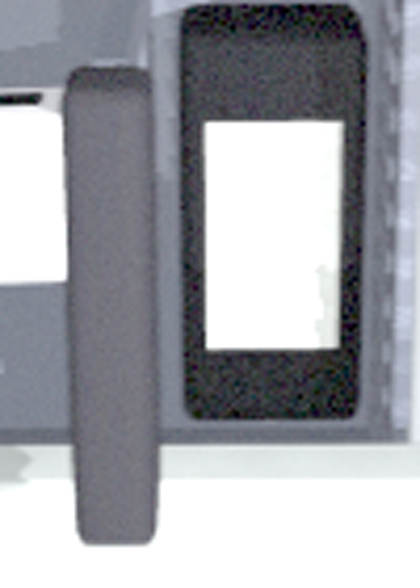

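View pics/w1k.png

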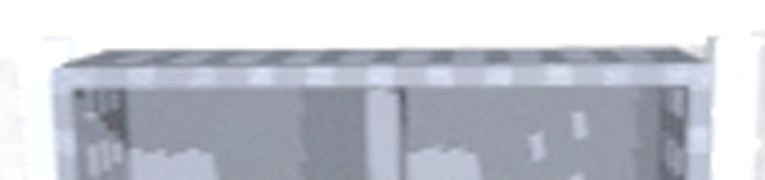

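```bash
python3 - <<'E'
from h import *
np.set_printoptions(precision=2,suppress=True)
c={'fx': 355.2052152420407, 'fy': 355.2052152420407, 'cx': 284.9787734013335, 'cy': 208.50104997385077, 'distortion': np.array([-0.00581831,0,0,0,0.]), 'R': np.array([[ 1.87601132e-01,  9.82245290e-01, -7.28198666e-05],
       [ 9.47481805e-01, -1.80942030e-01,  2.63700988e-01],
       [ 2.59005877e-01, -4.95395994e-02, -9.64604470e-01]]), 't': np.array([-127.14265013, -522.03955847,  243.38055296])}
L=[(-100,65,55),(-100,-65,55),(-45,8,134),(-45,-8,134),(45,8,134),(45,-8,134)]
U=np.array([(338.4,139.4),(192.2,140.1),(270.7,227.6),(251.2,227.6),(272.1,334.3),(253.6,334.3)])
f=lambda p:(proj("wrist",place(p,L),c)-U).ravel()
r=least_squares(f,[577,0,-.19]);print(r.x,r.fun.reshape(-1,2))
p=r.x; plan(place(p,[(9,0,230)])[0],p[2])
E
```

```text
[573.21   2.62  -0.19] [[ 0.89 -0.81]
 [-0.69 -1.2 ]
 [ 1.33 -1.37]
 [-1.84 -1.33]
 [ 1.29  2.71]
 [-0.91  2.74]]
pos [521.   32.  230.9] toolaxes(cols)
 [[-0.    0.18  0.98]
 [ 0.    0.98 -0.18]
 [-1.    0.   -0.  ]] 
shift [ 0.01 -0.19  0.66] spin [ 0. -4.] q7 1.3279577002815959
```

```bash
python3 -m creep '[[[0,-0.18,0.66],0,0],[[0,-0.18,0.66],0,0],[[0,-0.18,0.66],0,0],[[0.4,-0.18,0.66],0,0],[[0.8,-0.18,0.66],0,0],[[0.8,-0.18,0.66],0,0],[[0.8,-0.18,0.66],0,0]]'
python3 - <<'E'
from h import *
plan(place([573.7,2.,-.19],[(9,0,105)])[0],-.19)
i=cams.get_image("wrist")
g=(255*(np.clip(i/255.,0,.5)/.5)**.5).astype(np.uint8);cv2.imwrite("pics/w2g.png",cv2.resize(g,None,fx=1.4,fy=1.4))
E
```

```text
clock: 3.15
eef_pos: [581.8, 1.3, 151.5]
tool_rot: [2.827, 1.569, 2.641]
force: [1.4, -0.1, 0.1]
width: 85.4
pos [581.8   1.3 151.5] toolaxes(cols)
 [[-0.002  0.185  0.983]
 [ 0.001  0.983 -0.185]
 [-1.     0.001 -0.002]] 
shift [ 0.465 -0.008  0.01 ] spin [ 0.005 -3.995] q7 1.4045116248315854
```

View pics/w2g.png

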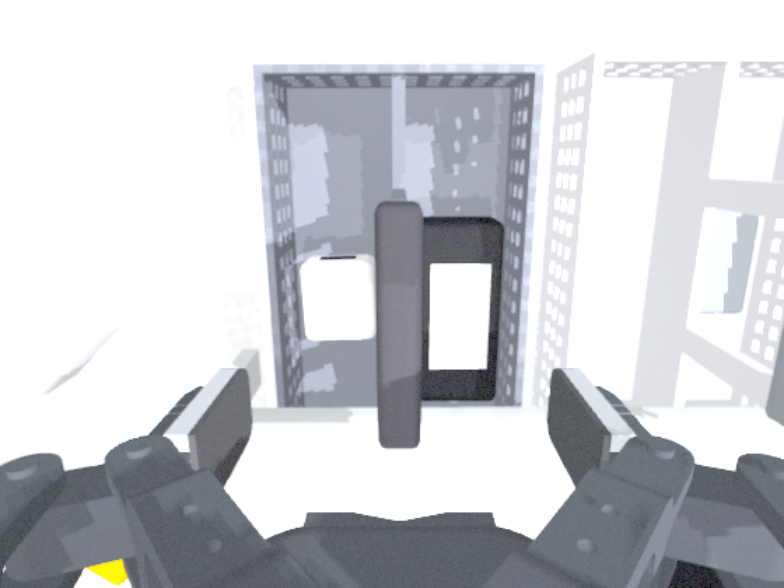

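```bash
python3 -m creep '[[[0.25,0,0],0,0],[[0.46,0,0],0,0],[[0.46,0,0],0,0],[[0.46,0,0],0,0],[[0.46,0,0],0,1],[[0.46,0,0],0,1],[[0.46,0,0],0,1],[[0.46,0,0],0,1],[[0.46,0,0],0,1],[[0.46,0,0],0,1],[[0.46,0,0],0,1],[[0.46,0,0],0,1]]'
python3 - <<'E'
from h import *
print(tool()[0],tool()[2]["force"],tool()[2]["width"])
i=cams.get_image("wrist")
g=(255*(np.clip(i/255.,0,.5)/.5)**.5).astype(np.uint8);cv2.imwrite("pics/w3g.png",cv2.resize(g,None,fx=1.4,fy=1.4))
cv2.imwrite("pics/s3.png",cv2.resize(cams.get_image("scene")[100:310,200:480],None,fx=2.8,fy=2.8))
E
```

```text
clock: 4.4
eef_pos: [582.8, -0.2, 105.4]
tool_rot: [1.389, 1.57, 1.201]
force: [-0.2, 2.7, 0.7]
width: 14.9
[ 5.82828570e+02 -2.44375395e-01  1.05350454e+02] [-0.17346906  2.68850801  0.65614584] 14.884322727403493
```

View pics/w3g.png

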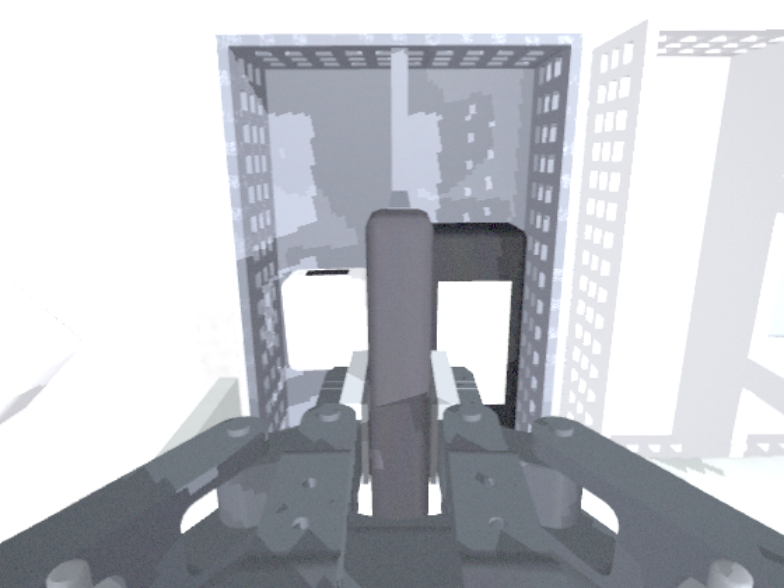

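View pics/s3.png

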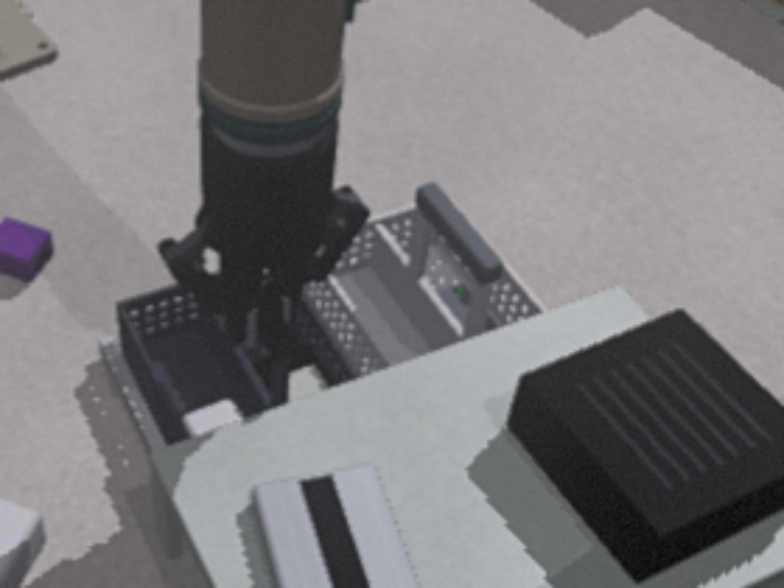

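```bash
python3 -m creep '[[[0,0,-0.02],0,1],[[0,0,-0.05],0,1],[[0,0,-0.1],0,1],[[0,0,-0.15],0,1],[[0,0,-0.2],0,1],[[0,0,-0.25],0,1],[[0,0,-0.3],0,1],[[0,0,-0.35],0,1],[[0,0,-0.4],0,1],[[0,0,-0.4],0,1]]'
```

```text
clock: 5.5
eef_pos: [541.7, 6.8, 105.2]
tool_rot: [-3.068, 1.568, 3.027]
force: [-0.9, 0.8, -0.9]
width: 15.1
```

```bash
python3 -m creep '[[[0,0,-0.02],0,1],[[0,0,-0.05],0,1],[[0,0,-0.1],0,1],[[0,0,-0.15],0,1],[[0,0,-0.2],0,1],[[0,0,-0.25],0,1],[[0,0,-0.3],0,1],[[0,0,-0.35],0,1],[[0,0,-0.4],0,1],[[0,0,-0.43],0,1],[[0,0,-0.45],0,1],[[0,0,-0.45],0,1]]'
python3 - <<'E'
from h import *
i=cams.get_image("wrist")
g=(255*(np.clip(i/255.,0,.5)/.5)**.5).astype(np.uint8);cv2.imwrite("pics/w4g.png",cv2.resize(g,None,fx=1.4,fy=1.4))
cv2.imwrite("pics/s4.png",cv2.resize(cams.get_image("scene")[100:310,200:480],None,fx=2.8,fy=2.8))
cv2.imwrite("pics/t4.png",cv2.resize(cams.get_image("top")[80:290,100:380],None,fx=2.8,fy=2.8))
E
```

```text
clock: 6.7
eef_pos: [498.4, 15.1, 105.2]
tool_rot: [-3.097, 1.57, 2.998]
force: [0.3, 0.4, -3.3]
width: 14.8
```

View pics/t4.png

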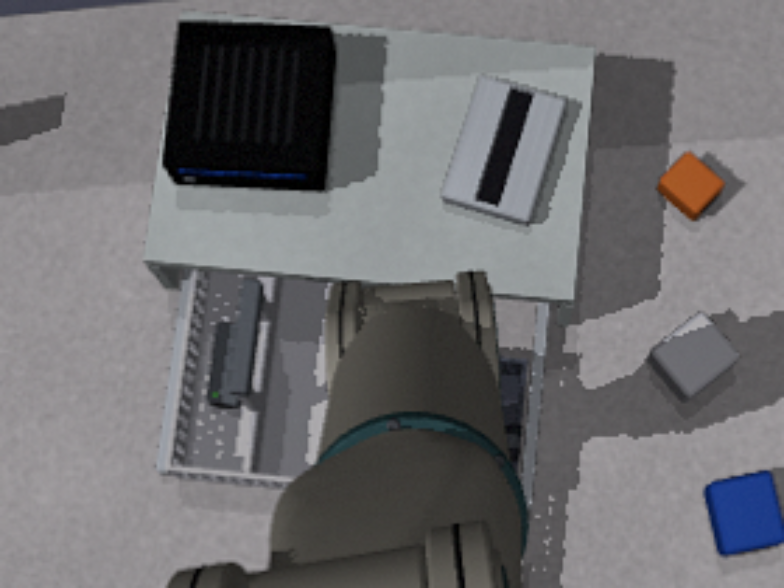

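View pics/s4.png

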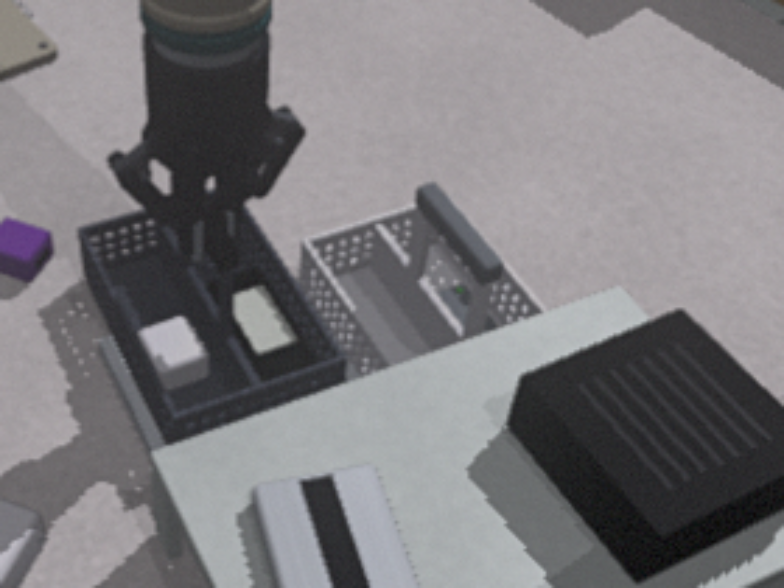

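View pics/w4g.png

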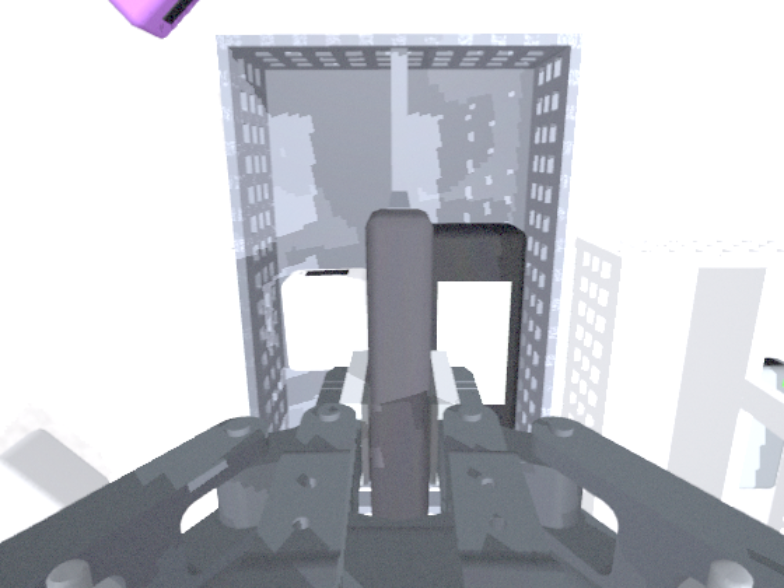

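```bash
python3 -m creep '[[[-0.02,0,0],0,1],[[-0.05,0,0],0,1],[[-0.1,0,0],0,1],[[-0.15,0,0],0,1],[[-0.2,0,0],0,1],[[-0.27,0,0],0,1],[[-0.34,0,0],0,1],[[-0.41,0,0],0,1],[[-0.48,0,0],0,1],[[-0.55,0,0],0,1],[[-0.6,0,0],0,1],[[-0.6,0,0],0,1],[[-0.6,0,0],0,1]]'
python3 - <<'E'
from h import *
print(tool()[2]["torque"])
i=cams.get_image("wrist")
g=(255*(np.clip(i/255.,0,.5)/.5)**.5).astype(np.uint8);cv2.imwrite("pics/w5g.png",cv2.resize(g,None,fx=1.4,fy=1.4))
cv2.imwrite("pics/s5.png",cv2.resize(cams.get_image("scene")[60:310,150:480],None,fx=2.3,fy=2.3))
E
```

```text
clock: 8.15
eef_pos: [499.1, 14.9, 165.3]
tool_rot: [-2.916, 1.571, -3.105]
force: [-0.0, -0.1, -6.2]
width: 15.3
[-0.06482095  0.07211334 -0.06466622]
```

View pics/s5.png

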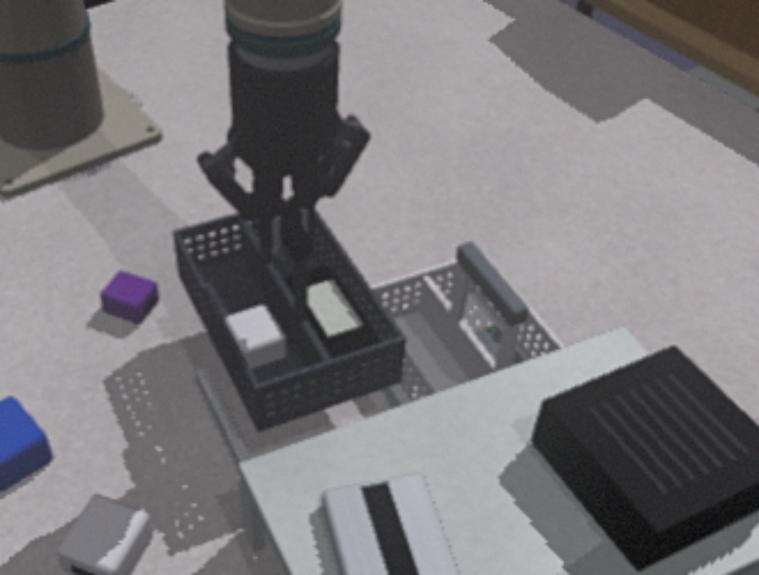

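View pics/w5g.png

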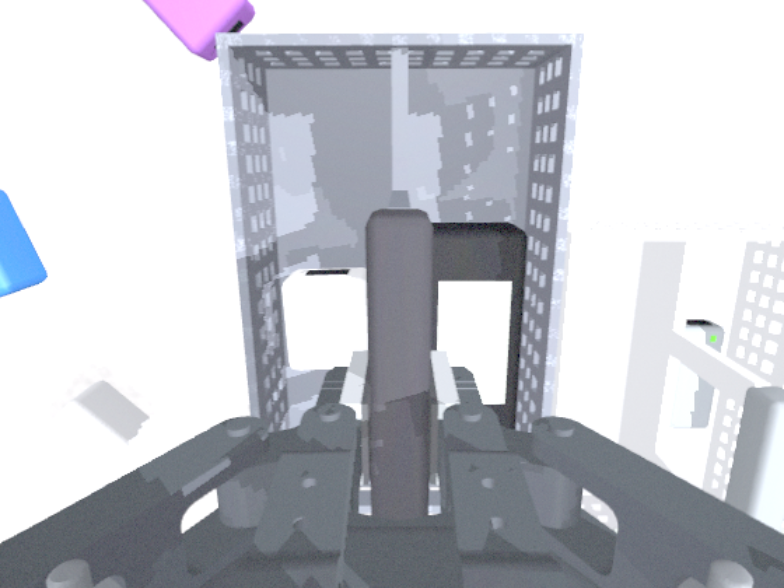

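```bash
python3 -m creep '[[[-0.03,0,0],0,1],[[-0.1,0,0],0,1],[[-0.17,0,0],0,1],[[-0.24,0,0],0,1],[[-0.31,0,0],0,1],[[-0.38,0,0],0,1],[[-0.45,0,0],0,1],[[-0.52,0,0],0,1],[[-0.58,0,0],0,1],[[-0.62,0,0],0,1],[[-0.65,0,0],0,1],[[-0.65,0,0],0,1],[[-0.65,0,0],0,1],[[-0.65,0,0],0,1],[[-0.65,0,0],0,1],[[-0.65,0,0],0,1]]'
python3 - <<'E'
from h import *
print(tool()[2])
i=cams.get_image("wrist")
g=(255*(np.clip(i/255.,0,.5)/.5)**.5).astype(np.uint8);cv2.imwrite("pics/w6g.png",cv2.resize(g,None,fx=1.4,fy=1.4))
cv2.imwrite("pics/s6.png",cv2.resize(cams.get_image("scene")[30:310,120:480],None,fx=2.1,fy=2.1))
print(tool()[0])
E
```

```text
clock: 9.85
eef_pos: [499.0, 14.9, 230.1]
tool_rot: [-2.87, 1.57, -3.059]
force: [-0.6, -0.0, -5.9]
width: 14.9
{'clock': 9.85, 'qpos': array([-0.16111223,  0.41769398,  0.10478822,  1.93300607, -0.05950462,
        0.79425888,  1.35853904]), 'qd': array([ 1.74586300e-03, -1.43047022e-03, -9.66947528e-06, -1.90705122e-04,
       -7.76672599e-04,  4.44743518e-04, -2.70566632e-03]), 'tau': array([-2.00033268e-03, -4.49508190e+01,  1.51078049e+00, -1.82101679e+01,
       -3.92029504e-02, -3.51499510e-02, -6.29234819e-04]), 'eef_pos': array([499.01922931,  14.92123849, 230.09802994]), 'tool_rot': array([-2.87016925,  1.57035164, -3.05889676]), 'force': array([-0.58787286, -0.01827973, -5.90246516]), 'torque': array([-0.11291645, -0.00064743,  0.03188492]), 'width': 14.93353744713941}
[499.10750419  14.91382715 230.20343431]
```

View pics/s6.png

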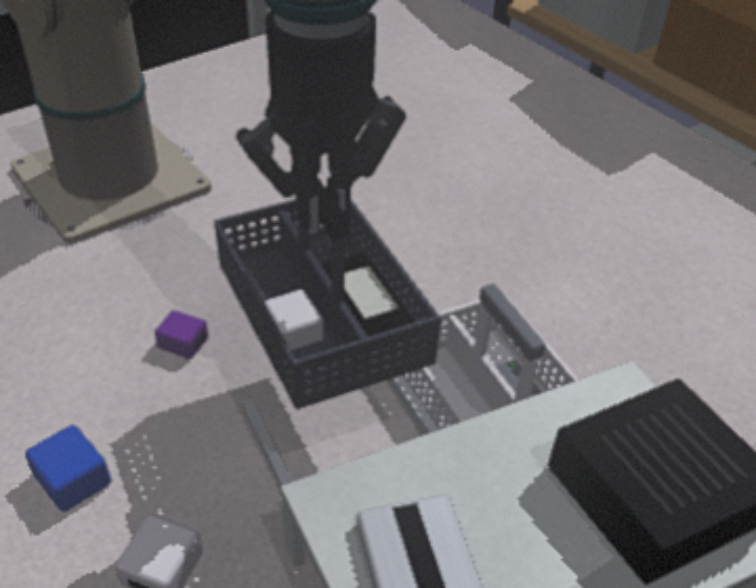

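View pics/w6g.png

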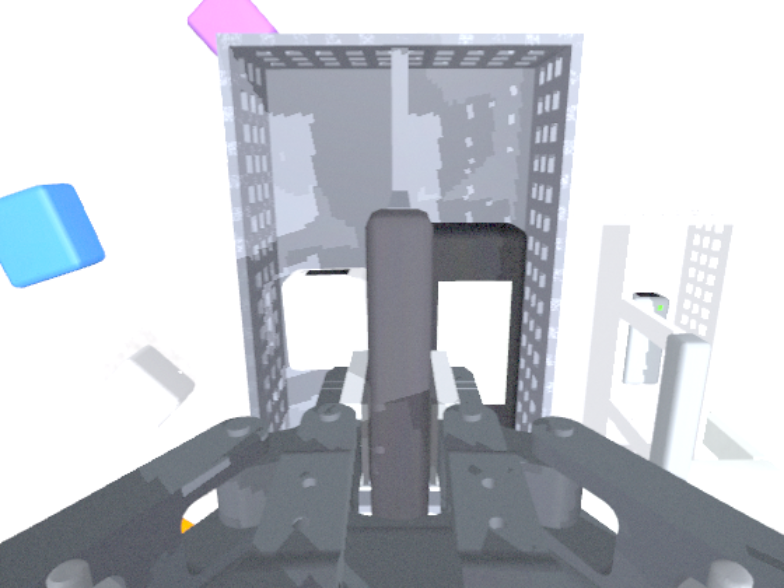

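The caddy's pose in the gripper matches the grasp picture (rim at row 40, bar at columns 368–432). It is level, its contents are inside, and it hangs clear of the riser. I'm handing in.

```bash
python3 -c "
from cell import order
print(order.finish_job())"
```

```text
the job is handed in; nothing more can be done
None
```

I gripped the dark caddy by its handle and drew it about 86 mm along its lane, clear of the riser. I then lifted it 125 mm straight up and handed the job in with the caddy still held there, at 9.85 s on the last clock reading before hand-in.

**Grip and height:** At the end the TCP was at z = 230 mm, up from 105 mm at the grasp, so the underside is about 125 mm above the table. The finger opening was 14.9 mm and stayed there from grasp to finish, although the bar is nominally 16 mm. The vertical force was about 6 N, consistent with the caddy's weight.

**Level and contents:** The caddy sits the same way in the wrist picture as it did at the grasp, so I see no tilt or slip. The adapter and charger are still inside.

**Bystanders:** The white caddy, mini computer and drive looked unmoved in the pictures. I judged this by eye and did not measure it.

**Disagreement:** The first fit from the fixed cameras differed from the wrist-camera fit by about 4 mm along the lane and 3 mm across. I used a position close to the wrist fit, and the bar was centred between the fingers. The far-end clearance of roughly 45 mm comes from those fits and the distance drawn; I did not measure it directly.

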